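# Put the washed beakers away, size for size

### The arm

A 7-joint arm with a two-finger parallel gripper is mounted at the origin on the work surface. World frame = base frame: x ahead of the robot, y to its left, z up, the work surface at z = 0. Lengths are in m, angles in rad, forces in N, time in s.
With the tool pointing down it reaches from about 0.4 to 0.85 m from the base axis. Payload 4.5 kg.
Tool frame: the origin (TCP) lies where the fingers leave the gripper's body, on its centre line; the fingertips stand 64 mm ahead of it and the grasp point (between the pads) lies 45 mm ahead of it; z points along the fingers, y is the line along which they close (so a half turn about z gives the same grasp; the last joint's range is limited). The gripper opens to 88 mm and grips with 3 to 60 N. Pads are 18 mm wide; open, the fingers measure 123 mm over their backs; the gripper's body (75 mm by 187 mm) begins 45 mm behind the grasp point.
Start: joints at [-1.141, 0.689, -0.195, 1.565, 0.157, 0.902, -0.215], TCP at [0.241, 0.577, 0.303] pointing down, gripper open.
Joint ranges: [-3.01, 3.01], [-0.46, 2.08], [-1.47, 1.51], [0.13, 2.56], [-1, 4.14], [0.04, 2.09], [-2.66, 2.66]. Speed limits (rad/s): [2.57, 2.57, 3.14, 3.14, 3.14, 3.14, 3.14].

### API

Orientations are given as a unit quaternion [x, y, z, w].
In Python, from plant import r gives the robot as it stands.
- The arm moves only by the tool play_rows, never from a script. Its arguments are lists of equal length, an entry for each row: "translation": the shift along the tool's x, y, z in m, a list of three; "delta_rot": the turn, a rotation vector about the tool's x, y, z in degrees, a list of three; "grip": the opening, from -1 (shut) to 1 (fully open). In form: {"translation": [[x, y, z], ...], "delta_rot": [[rx, ry, rz], ...], "grip": [grip, ...]}. A call has 1 to 20 rows; each row shifts and turns the commanded pose from where the row before left it, along the tool's axes as they then stand; what a row does not reach is not made up. A row lasts 1/8 s, in which the tool goes at most 62.5 mm and 10.7 degrees, less where a joint would pass 70% of its speed; a pose out of reach is approached as far as the arm can. A call with a gripper value outside its range is refused whole. The fingers move at their own pace and stop on an object; "squeeze" is the grip in N (left out, the last holds). Time passes only in rows, so rows that do not move let the fingers close. It gives the time, the measured TCP pose, the force, the opening and the grip force at its end, in the units of the state.
- r.get_state(): the state, without advancing time (a new reading comes with each control period).
- r.snapshot(name): name is "scene" or "top" or "wrist"; returns the picture (400x640x3 uint8, blue, green, red); there is no depth.
- r.get_calibration(name): a dict with "intrinsics" (3x3 intrinsics, pixels), "k1" (the pictures are not rectified: a ray, as slopes to the right and down, at radius r is drawn at 1 + k1 r^2 times it, then the intrinsics apply), "eye" and "rotation" of the camera in the world. Camera axes: x right, y up, looking along -z (the intrinsics and any distortion apply to the point x, -y, -z); pixel columns grow to the right and rows downward; lengths in m; the calibration is good to about 2 mm. A picture is of the moment at which its call begins: read the wrist's pose just before it. get_calibration takes no time and is no camera call; for the wrist camera it gives the pose at the moment of the call.
- r.finish_job(): hands the job in; it is judged then, once.
Trained networks look in the newest picture that a camera, given by its name, has taken for a name from the list of things; names that differ only in an ending like _2 or _b are one class to them, and where a whole thing is asked for, a point or a joint stands for the part that bears it (a point fixed in the world has none). Each returns a list of dicts, best first, with "confidence" (0 to 1); they miss things now and then, are a little off and sometimes report something else, mostly with a low value. They report only what shows in the picture. A call takes as long as a camera call. They do not tell look-alikes from the thing itself.
- r.look_for(camera, target): "point" ([x, y, z] in m, in world coordinates, good to about 4 mm: the middle of the surface that is visible of it).
- r.silhouettes(camera, target): "pixels" (400x640 bool, what is visible of it).
The state is a dict: "clock": time; "q": joint angles; "qd": joint speeds; "joint_torque": joint torques, N m; "tool_pos": TCP position; "eef_rot": TCP orientation; "contact_force": force on the tool from outside, world axes, zero at the start; "moment": the same for the moment, N m; "opening": opening from 0.0 (shut) to 1.0 (fully open); "finger_force": force on a finger pad.
Only numpy, scipy, OpenCV 4.12 (cv2) and the standard library are available. Lean on these libraries where they do the work, as an engineer would, in place of code of your own. Each camera call takes 0.05 s, during which the arm holds its last target. There are 200 camera calls.

### The job

Put the four washed beakers away from the draining rack by the classroom sink: move the whole row into the storage rack, in the order of its foam inserts, so that each beaker stands fully down in the round recess cut for its own size, the largest in the largest and so on. Keep them mouth down, set them down rather than drop them, and leave the funnel and the jug where they are draining.

Things in the scene. Friction and masses are not known exactly. Their poses are not given: they have to be found in the camera images.
- beaker_small: smallest of four milky plastic beakers, mouth down in a row (about 92 mm apart, any order) on the draining rack's wire deck, 20 mm above the worktop. 30 mm outside diameter, rim bead 33 mm, 50 mm high, walls 2 mm, flat top, 25 g. Origin: centre of the mouth plane (bottom), z up. A prong 8 mm thick stands 34 mm high inside it: lift straight up 40 mm first.
- beaker_medium: medium one of four milky plastic beakers, mouth down in a row (about 92 mm apart, any order) on the draining rack's wire deck, 20 mm above the worktop. 40 mm outside diameter, rim bead 43 mm, 60 mm high, walls 2 mm, flat top, 32 g. Origin: centre of the mouth plane (bottom), z up. A prong 8 mm thick stands 34 mm high inside it: lift straight up 40 mm first.
- beaker_large: large one of four milky plastic beakers, mouth down in a row (about 92 mm apart, any order) on the draining rack's wire deck, 20 mm above the worktop. 50 mm outside diameter, rim bead 53 mm, 72 mm high, walls 2 mm, flat top, 42 g. Origin: centre of the mouth plane (bottom), z up. A prong 8 mm thick stands 34 mm high inside it: lift straight up 40 mm first.
- beaker_largest: largest of four milky plastic beakers, mouth down in a row (about 92 mm apart, any order) on the draining rack's wire deck, 20 mm above the worktop. 62 mm outside diameter, rim bead 65 mm, 86 mm high, walls 2 mm, flat top, 55 g. Origin: centre of the mouth plane (bottom), z up. A prong 8 mm thick stands 34 mm high inside it: lift straight up 40 mm first.
- insert_small: fixed dark-grey foam block 90 x 90 x 18 mm in the wooden storage rack; round recess 47 mm wide, 12 mm deep, pale floor, for the smallest beaker. Origin: centre of its underside, 5 mm above the worktop; recess floor at z = 6 mm, top at 18 mm. Four in a row along y, 92 mm apart, any order. Rails beside the row rise to 30 mm; end handles, 60 mm high, behind the row.
- insert_medium: fixed dark-grey foam block 90 x 90 x 18 mm in the wooden storage rack; round recess 57 mm wide, 12 mm deep, pale floor, for the medium beaker. Origin: centre of its underside, 5 mm above the worktop; recess floor at z = 6 mm, top at 18 mm. Four in a row along y, 92 mm apart, any order. Rails beside the row rise to 30 mm; end handles, 60 mm high, behind the row.
- insert_large: fixed dark-grey foam block 90 x 90 x 18 mm in the wooden storage rack; round recess 67 mm wide, 12 mm deep, pale floor, for the large beaker. Origin: centre of its underside, 5 mm above the worktop; recess floor at z = 6 mm, top at 18 mm. Four in a row along y, 92 mm apart, any order. Rails beside the row rise to 30 mm; end handles, 60 mm high, behind the row.
- insert_largest: fixed dark-grey foam block 90 x 90 x 18 mm in the wooden storage rack; round recess 79 mm wide, 12 mm deep, pale floor, for the largest beaker. Origin: centre of its underside, 5 mm above the worktop; recess floor at z = 6 mm, top at 18 mm. Four in a row along y, 92 mm apart, any order. Rails beside the row rise to 30 mm; end handles, 60 mm high, behind the row.
- funnel: bystander: grey plastic funnel, wide mouth down (72 mm across, 70 mm high), on the draining rack about 88 mm behind the row of beakers (on the side away from the robot). Origin: centre of its mouth plane
- jug: bystander: small milky measuring jug with a loop handle, mouth down (64 mm across, 58 mm at the top, 68 mm high), on the draining rack about 88 mm behind the row of beakers (on the side away from the robot). Origin: centre of its mouth plane
Not all that is in view belongs to the job. What is shaped like the beaker_largest but purple is not meant.

How it is judged:
At the end, for the whole second after the job is handed in: Each of the four beakers stands mouth down (within 0.1 rad of upright) in the recess of the insert of its own size: its axis within 10 mm of the insert's centre and its mouth plane no more than 10 mm above the insert's underside, that is within 4 mm of the recess floor; all are at rest (horizontal distance between beaker_small and insert_small below 0.01 m and z of beaker_small in the frame of insert_small between 0 and 0.01 m and angle between each of beaker_small, beaker_medium, beaker_large, beaker_largest's own z axis and vertical below 0.1 rad and linear speed of each of beaker_small, beaker_medium, beaker_large, beaker_largest below 0.02 m/s and horizontal distance between beaker_medium and insert_medium below 0.01 m and z of beaker_medium in the frame of insert_medium between 0 and 0.01 m and horizontal distance between beaker_large and insert_large below 0.01 m and z of beaker_large in the frame of insert_large between 0 and 0.01 m and horizontal distance between beaker_largest and insert_largest below 0.01 m and z of beaker_largest in the frame of insert_largest between 0 and 0.01 m); the robot touches nothing.
It fails at once if a beaker is dropped: it moves faster than 0.7 m/s with the fingers off it (a fall of more than about 25 mm) ((linear speed of beaker_small above 0.7 m/s and contact force between beaker_small and the fingers below 0.05 N) or (linear speed of beaker_medium above 0.7 m/s and contact force between beaker_medium and the fingers below 0.05 N) or (linear speed of beaker_large above 0.7 m/s and contact force between beaker_large and the fingers below 0.05 N) or (linear speed of beaker_largest above 0.7 m/s and contact force between beaker_largest and the fingers below 0.05 N)).
It fails at once if a beaker is tipped more than 45 degrees from mouth down (angle between any of beaker_small, beaker_medium, beaker_large, beaker_largest's own z axis and vertical above 0.785 rad).
It fails at once if the funnel is moved more than 30 mm (distance of funnel from where it was at the start of the episode above 0.03 m).
It fails at once if the jug is moved more than 30 mm (distance of jug from where it was at the start of the episode above 0.03 m).
It also fails if it takes over 112 s, if anything falls off the work surface, if the arm or the gripper's body presses on something with over 40 N, if the wrist force passes 120 N, or if a joint passes its speed limit or range.

## Working session

There is one attempt and no reset: what is moved stays moved. The work goes in short steps, Python scripts to look and compute and a tool call to move; the robot and the scene stay as the last step left them, time stands still between calls to the robot, and variables do not carry over. Pictures are saved under pics/ and viewed, at most 16 in all, crops included, and the job is handed in when it is done.

Besides the shell and the picture viewer there is one more tool, called after "Request:" as a command line: name --argument value ..., lists and objects as JSON in quotes. play_rows: Moves the arm, as the interface text tells. Its arguments: {"type":"object","properties":{"translation":{"type":"array","items":{"type":"array","items":{"type":"number"}}},"delta_rot":{"type":"array","items":{"type":"array","items":{"type":"number"}}},"grip":{"type":"array","items":{"type":"number"}},"squeeze":{"type":"number"}},"required":["translation","delta_rot","grip"]}

```bash
mkdir -p pics; ls; python3 - <<'E'
from plant import r
import cv2,numpy as np
s=r.get_state(); print({k:np.round(v,3) for k,v in s.items()})
for c in ("scene","top"):
    cv2.imwrite(f"pics/{c}0.png",r.snapshot(c))
    for t in ["beaker_small","beaker_medium","beaker_large","beaker_largest","insert_small","insert_medium","insert_large","insert_largest","funnel","jug"]:
        print(c,t,[(np.round(d["point"],3).tolist(),round(d["confidence"],2)) for d in r.look_for(c,t)][:4])
E
```

```text
pics
{'clock': np.float64(0.0), 'q': array([-1.141,  0.69 , -0.195,  1.566,  0.157,  0.902, -0.215]), 'qd': array([ 0.   ,  0.   ,  0.002, -0.001, -0.001,  0.   ,  0.001]), 'joint_torque': array([ 0.0000e+00, -5.2756e+01, -1.2670e+00, -1.5343e+01, -5.3000e-02,
        6.0000e-03,  0.0000e+00]), 'tool_pos': array([0.241, 0.576, 0.302]), 'eef_rot': array([ 0.197,  0.98 , -0.001, -0.   ]), 'contact_force': array([-0.791,  0.79 ,  0.847]), 'moment': array([0.041, 0.003, 0.018]), 'finger_force': np.float64(0.0), 'opening': np.float64(1.001)}
scene beaker_small [([0.575, -0.171, 0.058], 0.71), ([0.535, 0.286, 0.024], 0.45)]
scene beaker_medium [([0.559, -0.352, 0.056], 0.93)]
scene beaker_large [([0.578, -0.265, 0.069], 0.66)]
scene beaker_largest [([0.422, -0.16, 0.057], 0.84), ([0.441, -0.273, 0.066], 0.83), ([0.429, -0.025, 0.061], 0.7), ([0.596, -0.076, 0.086], 0.64)]
scene insert_small [([0.508, 0.107, 0.024], 0.55)]
scene insert_medium [([0.537, 0.288, 0.023], 0.83)]
scene insert_large [([0.548, 0.381, 0.022], 0.87)]
scene insert_largest [([0.511, 0.196, 0.017], 0.66)]
scene funnel []
scene jug [([0.678, -0.132, 0.068], 0.93)]
top beaker_small []
top beaker_medium [([0.542, -0.356, 0.078], 0.65)]
top beaker_large [([0.554, -0.264, 0.094], 0.69), ([0.636, -0.309, 0.035], 0.18)]
top beaker_largest [([0.401, -0.165, 0.086], 0.93), ([0.418, -0.274, 0.084], 0.86), ([0.406, -0.029, 0.085], 0.83), ([0.569, -0.085, 0.102], 0.64)]
top insert_small [([0.512, 0.103, 0.02], 0.58)]
top insert_medium [([0.535, 0.292, 0.024], 0.56)]
top insert_large [([0.545, 0.378, 0.024], 0.79)]
top insert_largest [([0.527, 0.197, 0.003], 0.78)]
top funnel [([0.638, -0.307, 0.036], 0.9)]
top jug [([0.659, -0.139, 0.088], 0.84)]
```

View pics/scene0.png

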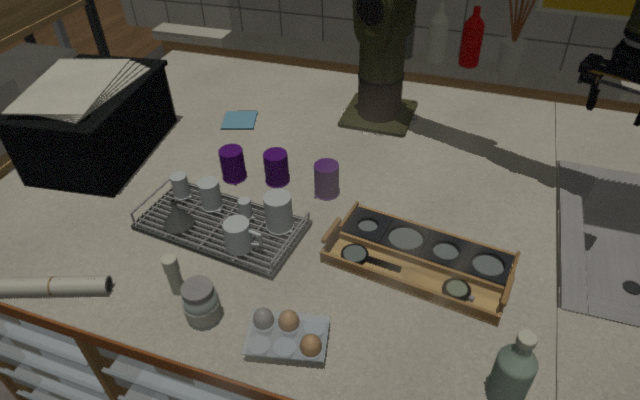

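View pics/top0.png

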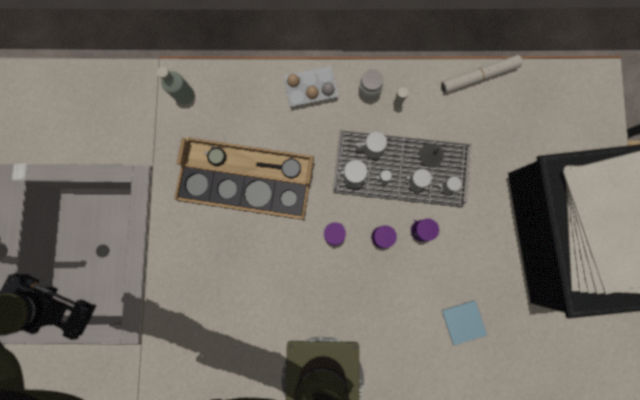

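The row on the draining rack, from y=-0.08 to -0.36, is largest, small, large, medium (scene px 278,212 / 245,207 / 209,195 / 180,185). The purple decoys stand in front. The inserts from y=0.1 to 0.38 are small, largest, medium, large. I'll move over the storage rack for a closer wrist view.

Request:
play_rows --translation '[[-0.046, -0.026, 0], [-0.046, -0.026, 0], [-0.046, -0.026, 0], [-0.046, -0.026, 0], [-0.046, -0.026, 0], [-0.046, -0.026, 0], [-0.046, -0.026, 0], [-0.046, -0.026, 0], [0, 0, 0], [0, 0, 0], [0, 0, 0], [0, 0, 0], [0, 0, 0], [0, 0, 0], [0, 0, 0], [0, 0, 0], [0, 0, 0], [0, 0, 0]]' --delta_rot '[[0, 0, 0], [0, 0, 0], [0, 0, 0], [0, 0, 0], [0, 0, 0], [0, 0, 0], [0, 0, 0], [0, 0, 0], [0, 0, 9.3], [0, 0, 9.3], [0, 0, 9.3], [0, 0, 9.3], [0, 0, 9.3], [0, 0, 9.3], [0, 0, 9.3], [0, 0, 9.3], [0, 0, 0], [0, 0, 0]]' --grip '[1, 1, 1, 1, 1, 1, 1, 1, 1, 1, 1, 1, 1, 1, 1, 1, 1, 1]'

```text
clock: 3.35
tool_pos: [0.5003, 0.243, 0.3027]
eef_rot: [0.748, 0.663, 0.0, -0.0]
contact_force: [0.3, -1.5, -0.2]
opening: 0.997
finger_force: 0.0
```

```bash
cat > h.py <<'E'
from plant import r
import cv2,numpy as np
from scipy.spatial.transform import Rotation as R
def pose():
    s=r.get_state(); M=R.from_quat(s["eef_rot"]).as_matrix()
    return np.array(s["tool_pos"]),M,np.degrees(np.arctan2(M[1,1],M[0,1])),s
def ray(C,px):
    """pixel list -> world unit-depth rays"""
    px=np.atleast_2d(px).astype(float)
    f=cv2.undistortPoints(px[:,None],np.array(C["intrinsics"],float),np.array([C["k1"],0,0,0.]))[:,0]
    d=np.c_[f[:,0],-f[:,1],-np.ones(len(f))]
    return d@np.array(C["rotation"]).T
def onplane(C,px,z):
    d=ray(C,px); e=np.array(C["eye"]); return e+d*((z-e[2])/d[:,2])[:,None]
def project(C,P):
    p=(np.atleast_2d(P)-C["eye"])@np.array(C["rotation"]); p=np.c_[p[:,0],-p[:,1],-p[:,2]]
    return cv2.projectPoints(p,np.zeros(3),np.zeros(3),np.array(C["intrinsics"],float),np.array([C["k1"],0,0,0.]))[0][:,0]
E
python3 - <<'E'
from h import *
p,M,y,s=pose(); print(p,y,s["q"],s["clock"])
C=r.get_calibration("wrist"); cv2.imwrite("pics/w1.png",r.snapshot("wrist"))
print(C)
for t in ["insert_small","insert_medium","insert_large","insert_largest"]:
    print(t,[(np.round(d["point"],3).tolist(),round(d["confidence"],2)) for d in r.look_for("wrist",t)][:4])
E
```

```text
[0.50026417 0.24301563 0.30273277] -6.913154187576344 [-0.62044602  0.5998299   0.1411863   1.78709469 -0.11544987  0.76257502
 -0.54066899] 3.35
{'intrinsics': array([[343.06227295,   0.        , 318.84850983],
       [  0.        , 343.06227295, 197.70979686],
       [  0.        ,   0.        ,   1.        ]]), 'k1': -0.045572977201532416, 'eye': array([0.50891665, 0.31798906, 0.38496382]), 'rotation': array([-0.14677313,  0.00928221, -0.05963503,  0.98732728])}
insert_small [([0.511, 0.111, 0.024], 0.77)]
insert_medium [([0.534, 0.288, 0.021], 0.81)]
insert_large [([0.549, 0.369, 0.006], 0.55)]
insert_largest [([0.523, 0.191, 0.011], 0.77)]
```

View pics/w1.png

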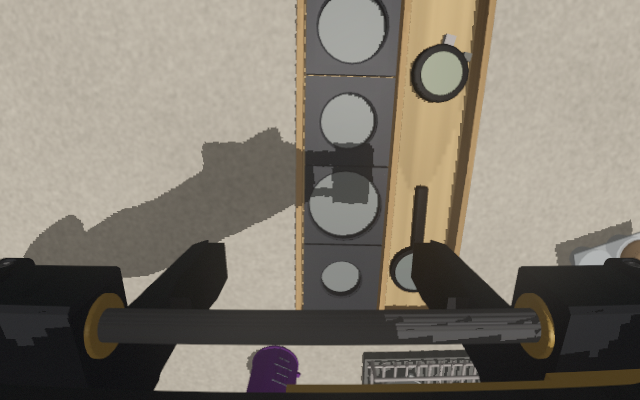

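```bash
python3 - <<'E'
s=open('h.py').read()
s=s.replace('def pose','''def cal(n):
    C=dict(r.get_calibration(n)); C["rotation"]=R.from_quat(C["rotation"]).as_matrix(); return C
def disc(C,c,rad,z):
    a=np.linspace(0,2*np.pi,60); P=np.c_[c[0]+rad*np.cos(a),c[1]+rad*np.sin(a),np.full(60,z)]
    return project(C,P)
def fill(poly,k=8):
    m=np.zeros((400,640),np.uint8); cv2.fillPoly(m,[np.round(poly*2**4).astype(np.int32)],1,shift=4); return m>0
def pose''',1)
open('h.py','w').write(s)
E
python3 - <<'E'
from h import *
from scipy.optimize import minimize
C=cal("wrist")
im=cv2.imread("pics/w1.png"); g=im.mean(2)
G={"small":(.047,(.511,.107)),"largest":(.079,(.523,.195)),"medium":(.057,(.535,.288)),"large":(.067,(.547,.38))}
for n,(D,c0) in G.items():
    uv=project(C,[*c0,.011])[0]
    n_,l=cv2.connectedComponents((g>100).astype(np.uint8) if 0 else ((g>95)).astype(np.uint8))
    v=l[int(uv[1]),int(uv[0])]; m=(l==v)
    def cost(c):
        p=fill(disc(C,c,D/2,.023))&fill(disc(C,c,D/2,.011))
        return (p^m).sum()/p.sum()
    o=min((minimize(cost,np.add(c0,d),method="Nelder-Mead",options=dict(initial_simplex=np.add(c0,d)+np.array([[0,0],[.01,0],[0,.01]]))) for d in [(0,0),(-.01,0),(0,.008)]),key=lambda o:o.fun)
    print(n,uv.round(),g[int(uv[1]),int(uv[0])],m.sum(),o.x.round(4),round(o.fun,3))
E
```

```text
small [342. 272.] 139.33333333333334 866 [0.5084 0.1048] 0.044
largest [344. 203.] 137.33333333333334 2025 [0.5215 0.1943] 0.419
medium [347. 119.] 161.0 2139 [0.5355 0.2863] 0.077
large [349.  25.] 164.0 3458 [0.5487 0.3775] 0.024
```

Request:
play_rows --translation '[[-0.056, 0.006, 0], [-0.056, 0.006, 0], [-0.056, 0.006, 0], [-0.056, 0.006, 0], [-0.056, 0.006, 0], [-0.056, 0.006, 0], [-0.056, 0.006, 0], [-0.056, 0.006, 0], [0, 0, 0], [0, 0, 0], [0, 0, 0]]' --delta_rot '[[0, 0, 0], [0, 0, 0], [0, 0, 0], [0, 0, 0], [0, 0, 0], [0, 0, 0], [0, 0, 0], [0, 0, 0], [0, 0, 0], [0, 0, 0], [0, 0, 0]]' --grip '[1, 1, 1, 1, 1, 1, 1, 1, 1, 1, 1]'

```text
clock: 4.97
tool_pos: [0.4932, -0.2056, 0.3026]
eef_rot: [0.748, 0.663, 0.0, -0.0]
contact_force: [0.2, 0.3, -0.0]
opening: 0.997
finger_force: 0.0
```

```bash
python3 - <<'E'
from h import *
p,M,y,s=pose(); print(p,y,s["q"],s["clock"])
C=cal("wrist"); cv2.imwrite("pics/w2.png",r.snapshot("wrist"))
import pickle; pickle.dump(C,open("c2.pkl","wb")); print(C["eye"])
for t in ["beaker_small","beaker_medium","beaker_large","beaker_largest"]:
    print(t,[(np.round(d["point"],3).tolist(),round(d["confidence"],2)) for d in r.look_for("wrist",t)][:4])
E
```

```text
[ 0.49315031 -0.20559002  0.30264797] -6.887348904781061 [ 0.26459887  0.56937263  0.0718492   1.84779781 -0.06008077  0.72693549
  0.24987087] 4.975
[ 0.50176496 -0.13070589  0.3849364 ]
beaker_small [([0.567, -0.172, 0.073], 0.89)]
beaker_medium [([0.543, -0.345, 0.053], 0.67)]
beaker_large [([0.555, -0.262, 0.095], 0.94)]
beaker_largest [([0.408, -0.164, 0.088], 0.97), ([0.423, -0.274, 0.089], 0.94), ([0.573, -0.093, 0.107], 0.89), ([0.417, -0.056, 0.074], 0.65)]
```

View pics/w2.png

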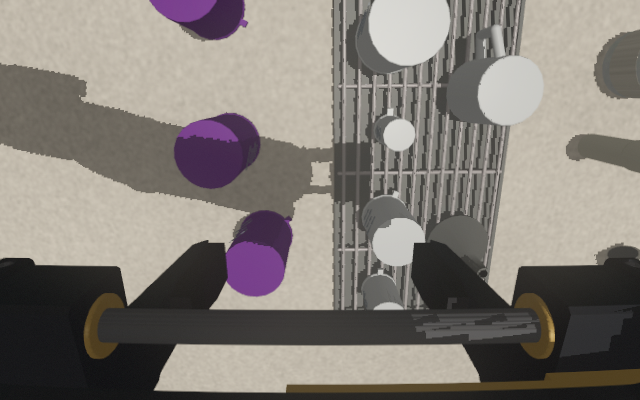

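```bash
python3 - <<'E'
from h import *
import pickle
C=pickle.load(open("c2.pkl","rb")); im=cv2.imread("pics/w2.png"); g=im.min(2)
for n,seed,D,h in [("largest",(410,30),.062,.106),("small",(400,135),.030,.070),("large",(400,243),.050,.092),("medium",(388,308),.04,.08)]:
    v=g[seed[1],seed[0]]; _,l=cv2.connectedComponents((g>v-25).astype(np.uint8)); m=l==l[seed[1],seed[0]]
    ct=max(cv2.findContours(m.astype(np.uint8),cv2.RETR_EXTERNAL,cv2.CHAIN_APPROX_NONE)[0],key=len)[:,0]
    ct=ct[(ct[:,1]>1)&(ct[:,1]<306)]
    P=onplane(C,ct,h)[:,:2]
    A=np.c_[P*2,np.ones(len(P))]; x=np.linalg.lstsq(A,(P**2).sum(1),rcond=None)[0]
    # fixed-radius fit
    from scipy.optimize import least_squares
    q=least_squares(lambda c:np.linalg.norm(P-c,axis=1)-D/2,x[:2],loss="soft_l1",f_scale=.001).x
    print(n,v,m.sum(),len(ct),x[:2].round(4),"D",2*np.sqrt(x[2]+x[:2]@x[:2]).round(4),"fixed",q.round(4))
E
```

```text
largest 210 4436 158 [ 0.5745 -0.0869] D 0.0598 fixed [ 0.5746 -0.0856]
small 207 775 87 [ 0.5697 -0.1745] D 0.0278 fixed [ 0.5697 -0.1745]
large 196 1771 155 [ 0.5581 -0.2703] D 0.0452 fixed [ 0.5588 -0.2705]
medium 193 129 20 [ 0.5458 -0.3629] D 0.0394 fixed [ 0.5458 -0.3631]
```

```bash
python3 - <<'E'
from h import *
import pickle
C=pickle.load(open("c2.pkl","rb"))
for z in(.04,.06,.08): print(z,onplane(C,[[497,25],[490,35],[500,55],[483,45]],z).round(3)[:,:2].tolist())
print(onplane(C,[[511,91]],.088))
im=cv2.imread("pics/w2.png"); cv2.imwrite("pics/jugcrop.png",cv2.resize(im[0:130,340:560],None,fx=3.6,fy=3.6))
E
```

```text
0.04 [[0.674, -0.087], [0.667, -0.095], [0.677, -0.114], [0.66, -0.104]]
0.06 [[0.664, -0.09], [0.658, -0.098], [0.667, -0.115], [0.651, -0.105]]
0.08 [[0.654, -0.092], [0.648, -0.1], [0.657, -0.116], [0.642, -0.107]]
[[ 0.66235015 -0.14621336  0.088     ]]
```

View pics/jugcrop.png

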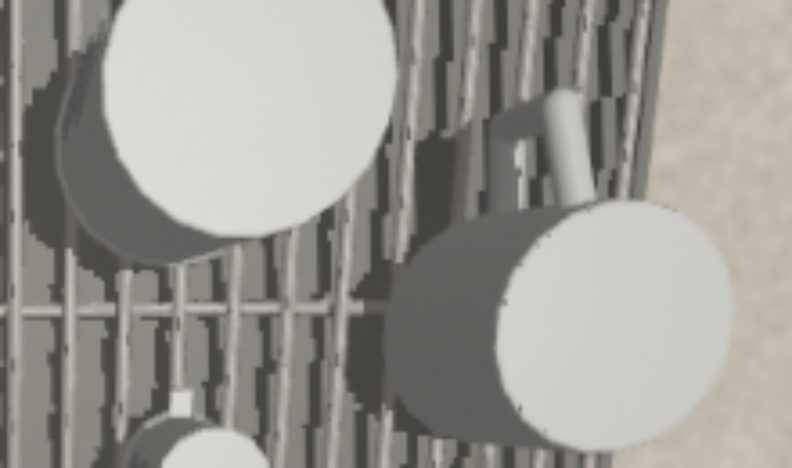

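Handle of the jug tops out at about (0.656, -0.09), clear of a partly opened far finger by about 20 mm. Going for the largest beaker.

Request:
play_rows --translation '[[0.032, 0.0166, 0], [0.032, 0.0166, 0], [0.032, 0.0166, 0], [0.032, 0.0166, 0], [0, 0, 0], [0, 0, 0.04], [0, 0, 0.04], [0, 0, 0.04], [0, 0, 0.03], [0, 0, 0], [0, 0, 0]]' --delta_rot '[[0, 0, 0], [0, 0, 0], [0, 0, 0], [0, 0, 0], [0, 0, 0], [0, 0, 0], [0, 0, 0], [0, 0, 0], [0, 0, 0], [0, 0, 0], [0, 0, 0]]' --grip '[0.7, 0.7, 0.7, 0.7, 0.7, 0.7, 0.7, 0.7, 0.7, 0.7, 0.7]' --squeeze 8

```text
clock: 6.6
tool_pos: [0.5748, -0.0895, 0.1538]
eef_rot: [0.75, 0.662, 0.0, 0.001]
contact_force: [-0.2, -0.4, -0.0]
opening: 0.853
finger_force: 0.0
```

```bash
python3 - <<'E'
from h import *
p,M,y,s=pose(); print(p,y,s["opening"])
cv2.imwrite("pics/w3.png",r.snapshot("wrist"))
E
```

```text
[ 0.57477875 -0.08953055  0.15380944] -7.119952855807846 0.853379734558427
```

View pics/w3.png

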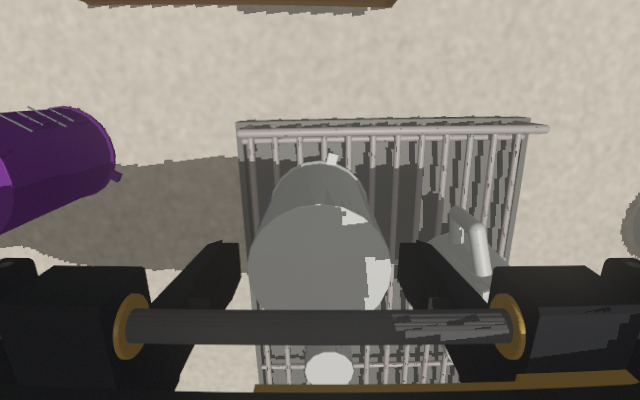

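The wrist view shows the largest beaker's top (px 249–391) centred between the fingers (240–400). Descending the rest of the way and gripping.

Request:
play_rows --translation '[[0.003, 0, 0.016], [0, 0, 0.016], [0, 0, 0], [0, 0, 0], [0, 0, 0], [0, 0, 0], [0, 0, 0], [0, 0, 0], [0, 0, -0.006], [0, 0, 0]]' --delta_rot '[[0, 0, 0], [0, 0, 0], [0, 0, 0], [0, 0, 0], [0, 0, 0], [0, 0, 0], [0, 0, 0], [0, 0, 0], [0, 0, 0], [0, 0, 0]]' --grip '[0.7, 0.7, 0.7, 0.2, 0.2, 0.2, 0.2, 0.2, 0.2, 0.2]' --squeeze 10

```text
clock: 7.9
tool_pos: [0.5751, -0.0858, 0.1273]
eef_rot: [0.749, 0.662, 0.0, 0.0]
contact_force: [-0.4, -0.1, -0.9]
opening: 0.702
finger_force: 10.0
```

Request:
play_rows --translation '[[0, 0, -0.02], [0, 0, -0.03], [0, 0, -0.03], [0, 0, -0.02], [0.025, -0.008, 0], [0.041, -0.013, 0], [0.041, -0.013, 0], [0.041, -0.013, 0], [0.041, -0.013, 0], [0.041, -0.013, 0], [0.028, -0.009, 0], [0.015, -0.005, 0], [0, 0, 0], [0, 0, 0], [0, 0, 0]]' --delta_rot '[[0, 0, 0], [0, 0, 0], [0, 0, 0], [0, 0, 0], [0, 0, 0], [0, 0, 0], [0, 0, 0], [0, 0, 0], [0, 0, 0], [0, 0, 0], [0, 0, 0], [0, 0, 0], [0, 0, 0], [0, 0, 0], [0, 0, 0]]' --grip '[0.2, 0.2, 0.2, 0.2, 0.2, 0.2, 0.2, 0.2, 0.2, 0.2, 0.2, 0.2, 0.2, 0.2, 0.2]'

```text
clock: 9.78
tool_pos: [0.5225, 0.1941, 0.2268]
eef_rot: [0.75, 0.661, -0.0, 0.0]
contact_force: [-0.2, 0.4, -1.2]
opening: 0.704
finger_force: 10.0
```

```bash
python3 - <<'E'
from h import *
p,M,y,s=pose(); print(p,y,s["opening"],s["q"])
d=np.array([.5218,.1957])-p[:2]; print("tool dx dy",M[:2,:2].T@d)
cv2.imwrite("pics/w4.png",r.snapshot("wrist"))
E
```

```text
[0.52253259 0.19411377 0.22679003] -7.231080326505694 0.7042343133533107 [-0.526323    0.71184637  0.14771712  1.85592835 -0.17313772  0.58631123
 -0.39565892]
tool dx dy [ 0.0014814  -0.00092642]
```

View pics/w4.png

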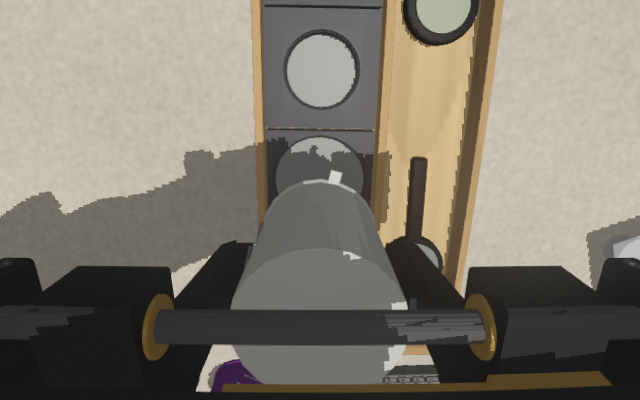

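The beaker is held upright over its recess. Lowering it.

Request:
play_rows --translation '[[0.0015, -0.001, 0.03], [0, 0, 0.03], [0, 0, 0.03], [0, 0, 0.012], [0, 0, 0.006], [0, 0, 0.003], [0, 0, 0.002], [0, 0, 0], [0, 0, 0]]' --delta_rot '[[0, 0, 0], [0, 0, 0], [0, 0, 0], [0, 0, 0], [0, 0, 0], [0, 0, 0], [0, 0, 0], [0, 0, 0], [0, 0, 0]]' --grip '[0.2, 0.2, 0.2, 0.2, 0.2, 0.2, 0.2, 0.2, 0.2]'

```text
clock: 10.95
tool_pos: [0.5215, 0.1976, 0.1141]
eef_rot: [0.749, 0.662, 0.0, 0.0]
contact_force: [0.2, -0.2, -0.9]
opening: 0.702
finger_force: 10.0
```

Request:
play_rows --translation '[[0, 0, 0.002], [0, 0, 0], [0, 0, 0], [0, 0, 0], [0, 0, 0], [0, 0, -0.03], [0, 0, -0.04], [0, 0, -0.04], [0, 0, -0.04], [-0.046, 0.0117, 0], [-0.046, 0.0117, 0], [-0.046, 0.0117, 0], [-0.046, 0.0117, 0], [-0.046, 0.0117, 0], [-0.046, 0.0117, 0], [-0.046, 0.0117, 0], [-0.041, 0.0113, 0], [0, 0, 0], [0, 0, 0], [0, 0, 0]]' --delta_rot '[[0, 0, 0], [0, 0, 0], [0, 0, 0], [0, 0, 0], [0, 0, 0], [0, 0, 0], [0, 0, 0], [0, 0, 0], [0, 0, 0], [0, 0, 0], [0, 0, 0], [0, 0, 0], [0, 0, 0], [0, 0, 0], [0, 0, 0], [0, 0, 0], [0, 0, 0], [0, 0, 0], [0, 0, 0], [0, 0, 0]]' --grip '[0.2, 0.2, 0.65, 0.65, 0.65, 0.65, 0.65, 0.65, 0.65, 0.5, 0.3, 0.2, 0.2, 0.2, 0.2, 0.2, 0.2, 0.2, 0.2, 0.2]'

```text
clock: 13.45
tool_pos: [0.5691, -0.1722, 0.2616]
eef_rot: [0.749, 0.663, 0.0, -0.001]
contact_force: [-0.2, 0.3, 0.5]
opening: 0.601
finger_force: 0.0
```

```bash
python3 - <<'E'
from h import *
p,M,y,s=pose(); print(p,y,s["opening"])
d=np.array([.5697,-.1745])-p[:2]; print("tool dx dy",M[:2,:2].T@d)
C=cal("wrist"); im=r.snapshot("wrist")
for n,c,D,z in [("small",(.5697,-.1745),.03,.07),("large",(.5588,-.2705),.05,.092)]:
    cv2.polylines(im,[disc(C,c,D/2,z).round().astype(np.int32)],True,(0,0,255),1)
cv2.imwrite("pics/w5.png",im)
E
```

```text
[ 0.56910956 -0.17223201  0.26158381] -6.924796183535327 0.6009343773519612
tool dx dy [-0.00218025  0.00085957]
```

View pics/w5.png

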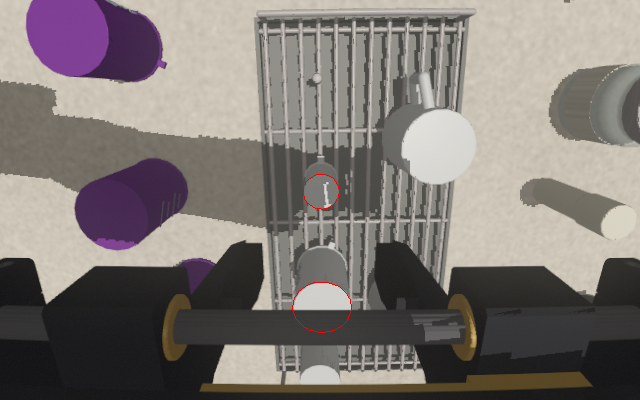

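The red predicted circles sit on the small (321,192) and large (321,307) tops. Descending on the small one.

Request:
play_rows --translation '[[-0.002, 0.001, 0], [0, 0, 0.04], [0, 0, 0.04], [0, 0, 0.04], [0, 0, 0.02], [0, 0, 0.0135], [0, 0, 0], [0, 0, 0], [0, 0, 0], [0, 0, 0], [0, 0, 0], [0, 0, 0], [0, 0, 0], [0, 0, 0]]' --delta_rot '[[0, 0, 0], [0, 0, 0], [0, 0, 0], [0, 0, 0], [0, 0, 0], [0, 0, 0], [0, 0, 0], [0, 0, 0], [0, 0, 0], [0, 0, 0], [0, 0, 0], [0, 0, 0], [0, 0, 0], [0, 0, 0]]' --grip '[0.2, 0.2, 0.2, 0.2, 0.2, 0.2, 0.2, -0.6, -0.6, -0.6, -0.6, -0.6, -0.6, -0.6]'

```text
clock: 15.25
tool_pos: [0.5704, -0.1765, 0.1089]
eef_rot: [0.749, 0.662, 0.0, 0.001]
contact_force: [0.5, 0.0, 5.8]
opening: 0.365
finger_force: 10.0
```

Opening reads 32 mm with a 5.8 N upward force, so I'm checking before lifting.

```bash
python3 - <<'E'
from h import *
p,M,y,s=pose(); print(p,y,s["opening"],s["contact_force"],s["moment"])
a=r.snapshot("scene")[140:290,120:340]; b=r.snapshot("wrist")
cv2.imwrite("pics/c6.png",np.vstack([cv2.resize(a,(440,300)),b[100:400,100:540]]))
E
```

```text
[ 0.57035661 -0.17653145  0.10890734] -7.081411336733403 0.36529503578532896 [0.45555018 0.00600756 5.82073105] [-0.07798119  0.04028288  0.03214543]
```

View pics/c6.png

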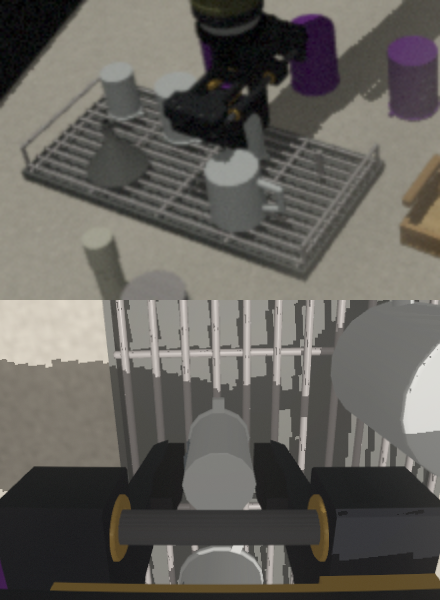

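Request:
play_rows --translation '[[0, 0, -0.005], [0, 0, 0], [0, 0, 0]]' --delta_rot '[[0, 0, 0], [0, 0, 0], [0, 0, 0]]' --grip '[-0.6, -0.6, -0.6]'

```text
clock: 15.72
tool_pos: [0.5696, -0.1762, 0.113]
eef_rot: [0.749, 0.662, -0.0, -0.0]
contact_force: [1.2, -0.2, -0.8]
opening: 0.365
finger_force: 10.0
```

Request:
play_rows --translation '[[0, 0, -0.02], [0, 0, -0.03], [0, 0, -0.03], [0, 0, -0.02], [0, 0, 0], [0, 0, 0]]' --delta_rot '[[0, 0, 0], [0, 0, 0], [0, 0, 0], [0, 0, 0], [0, 0, 0], [0, 0, 0]]' --grip '[-0.6, -0.6, -0.6, -0.6, -0.6, -0.6]'

```text
clock: 16.48
tool_pos: [0.5694, -0.1761, 0.213]
eef_rot: [0.749, 0.662, -0.0, -0.0]
contact_force: [-0.6, 0.7, 0.7]
opening: 0.368
finger_force: 10.0
```

```bash
python3 - <<'E'
from h import *
p,M,y,s=pose(); print(p,y,s["opening"],s["contact_force"])
d=np.array([.5084,.1048])-p[:2]; print("tool dx dy",M[:2,:2].T@d)
a=r.snapshot("scene")[110:260,140:360]; C=cal("wrist");b=r.snapshot("wrist")
top=p[2]-.0885+.05
for z,D in((top,.03),(top-.05,.033)):cv2.polylines(b,[disc(C,p[:2],D/2,z).round().astype(np.int32)],True,(0,0,255),1)
cv2.imwrite("pics/c7.png",np.hstack([cv2.resize(a,(400,272)),cv2.resize(b[160:370,200:440],(311,272))]))
E
```

```text
[ 0.5694289  -0.17614976  0.21302788] -7.071943318229265 0.36762561832574436 [-0.60337283  0.67724834  0.71823406]
tool dx dy [ 0.27129876 -0.09515387]
```

View pics/c7.png

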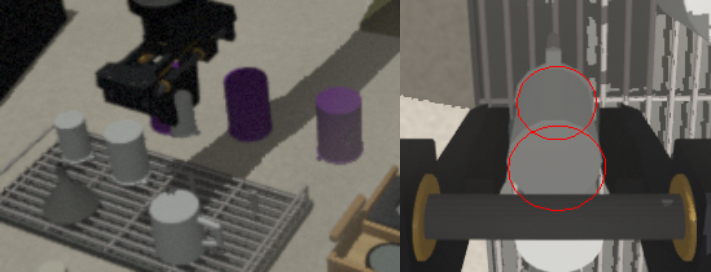

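The small beaker hangs upright in the fingers, matching the predicted circles. Carrying it to its insert.

Request:
play_rows --translation '[[0.025, -0.009, 0], [0.041, -0.014, 0], [0.041, -0.014, 0], [0.041, -0.014, 0], [0.041, -0.014, 0], [0.041, -0.014, 0], [0.026, -0.01, 0], [0.015, -0.006, 0], [0, 0, 0.03], [0, 0, 0.03], [0, 0, 0], [0, 0, 0], [0, 0, 0]]' --delta_rot '[[0, 0, 0], [0, 0, 0], [0, 0, 0], [0, 0, 0], [0, 0, 0], [0, 0, 0], [0, 0, 0], [0, 0, 0], [0, 0, 0], [0, 0, 0], [0, 0, 0], [0, 0, 0], [0, 0, 0]]' --grip '[-0.6, -0.6, -0.6, -0.6, -0.6, -0.6, -0.6, -0.6, -0.6, -0.6, -0.6, -0.6, -0.6]'

```text
clock: 18.2
tool_pos: [0.5096, 0.1042, 0.1542]
eef_rot: [0.75, 0.662, 0.001, 0.001]
contact_force: [0.1, 0.5, -0.9]
opening: 0.368
finger_force: 10.0
```

```bash
python3 - <<'E'
from h import *
p,M,y,s=pose(); print(p,y,s["opening"])
d=np.array([.5084,.1048])-p[:2]; print("tool dx dy",M[:2,:2].T@d)
E
```

```text
[0.50959557 0.1041506  0.15423804] -7.104915135308181 0.3680612517420951
tool dx dy [ 0.00049654 -0.00126671]
```

Request:
play_rows --translation '[[0.0005, -0.0013, 0.02], [0, 0, 0.018], [0, 0, 0.008], [0, 0, 0.004], [0, 0, 0.003], [0, 0, 0], [0, 0, 0]]' --delta_rot '[[0, 0, 0], [0, 0, 0], [0, 0, 0], [0, 0, 0], [0, 0, 0], [0, 0, 0], [0, 0, 0]]' --grip '[-0.6, -0.6, -0.6, -0.6, -0.6, -0.6, -0.6]'

```text
clock: 19.08
tool_pos: [0.5078, 0.105, 0.1005]
eef_rot: [0.749, 0.662, 0.0, 0.0]
contact_force: [-0.2, -0.3, 0.1]
opening: 0.369
finger_force: 10.0
```

Request:
play_rows --translation '[[0, 0, 0.0015], [0, 0, 0.001], [0, 0, 0], [0, 0, 0]]' --delta_rot '[[0, 0, 0], [0, 0, 0], [0, 0, 0], [0, 0, 0]]' --grip '[-0.6, -0.6, -0.6, -0.6]'

```text
clock: 19.58
tool_pos: [0.5079, 0.1051, 0.0989]
eef_rot: [0.749, 0.662, 0.001, 0.0]
contact_force: [-1.7, 0.1, 11.3]
opening: 0.365
finger_force: 10.0
```

Request:
play_rows --translation '[[0, 0, -0.0015], [0, 0, 0], [0, 0, 0], [0, 0, 0], [0, 0, 0], [0, 0, -0.03], [0, 0, -0.04], [0, 0, -0.04], [0, 0, -0.04], [-0.046, 0.012, 0], [-0.046, 0.012, 0], [-0.046, 0.012, 0], [-0.046, 0.012, 0], [-0.046, 0.012, 0], [-0.046, 0.012, 0], [-0.046, 0.012, 0], [-0.0445, 0.012, 0], [0, 0, 0], [0, 0, 0], [0, 0, 0]]' --delta_rot '[[0, 0, 0], [0, 0, 0], [0, 0, 0], [0, 0, 0], [0, 0, 0], [0, 0, 0], [0, 0, 0], [0, 0, 0], [0, 0, 0], [0, 0, 0], [0, 0, 0], [0, 0, 0], [0, 0, 0], [0, 0, 0], [0, 0, 0], [0, 0, 0], [0, 0, 0], [0, 0, -8], [0, 0, 0], [0, 0, 0]]' --grip '[-0.6, 0.1, 0.1, 0.1, 0.1, 0.1, 0.1, 0.1, 0.1, 0.45, 0.45, 0.45, 0.45, 0.45, 0.45, 0.45, 0.45, 0.45, 0.45, 0.45]'

```text
clock: 22.08
tool_pos: [0.5578, -0.2696, 0.249]
eef_rot: [0.702, 0.712, 0.0, -0.0]
contact_force: [-0.0, -0.3, 0.3]
opening: 0.726
finger_force: 0.0
```

```bash
python3 - <<'E'
from h import *
p,M,y,s=pose(); print(p,y,s["opening"])
d=np.array([.5588,-.2705])-p[:2]; print("tool dx dy",M[:2,:2].T@d)
C=cal("wrist"); im=r.snapshot("wrist"); top=r.snapshot("top")
for n,c,D,z in [("large",(.5588,-.2705),.05,.092),("medium",(.5465,-.363),.04,.08)]:
    cv2.polylines(im,[disc(C,c,D/2,z).round().astype(np.int32)],True,(0,0,255),1)
cv2.imwrite("pics/w8.png",np.hstack([im[100:400,100:540],cv2.resize(top[120:230,160:330],(340,220)).copy() if 0 else cv2.copyMakeBorder(cv2.resize(top[120:230,160:330],(340,220)),0,80,0,0,cv2.BORDER_CONSTANT)]))
E
```

```text
[ 0.55780875 -0.26956732  0.2490219 ] 0.8693917291343775 0.7262152796288696
tool dx dy [-0.00094761  0.00097698]
```

View pics/w8.png

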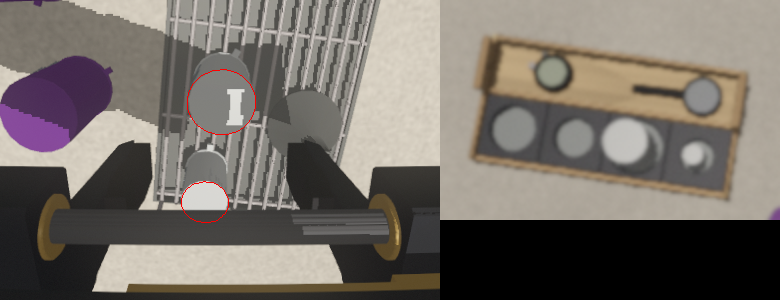

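Circles match the large and medium tops, and the top crop shows the first two beakers in their recesses. Grasping the large one.

Request:
play_rows --translation '[[-0.001, 0.001, 0.03], [0, 0, 0.04], [0, 0, 0.04], [0, 0, 0.02], [0, 0, 0.009], [0, 0, 0], [0, 0, 0], [0, 0, 0], [0, 0, 0], [0, 0, 0], [0, 0, 0], [0, 0, 0], [0, 0, -0.006], [0, 0, 0], [0, 0, 0]]' --delta_rot '[[0, 0, 0], [0, 0, 0], [0, 0, 0], [0, 0, 0], [0, 0, 0], [0, 0, 0], [0, 0, 0], [0, 0, 0], [0, 0, 0], [0, 0, 0], [0, 0, 0], [0, 0, 0], [0, 0, 0], [0, 0, 0], [0, 0, 0]]' --grip '[0.45, 0.45, 0.45, 0.45, 0.45, 0.45, 0.45, 0, 0, 0, 0, 0, 0, 0, 0]'

```text
clock: 24.05
tool_pos: [0.5586, -0.2714, 0.116]
eef_rot: [0.701, 0.713, -0.0, -0.0]
contact_force: [-0.5, -0.1, -0.1]
opening: 0.565
finger_force: 10.0
```

Request:
play_rows --translation '[[0, 0, -0.02], [0, 0, -0.035], [0, 0, -0.035], [0, 0, -0.02], [0.025, 0, 0], [0.05, 0, 0], [0.055, 0, 0], [0.055, 0, 0], [0.055, 0, 0], [0.055, 0, 0], [0.055, 0, 0], [0.055, 0, 0], [0.055, 0, 0], [0.055, 0, 0], [0.055, 0, 0], [0.05, 0, 0], [0.029, 0, 0], [0, 0, 0], [0, 0, 0], [0, 0, 0]]' --delta_rot '[[0, 0, 0], [0, 0, 0], [0, 0, 0], [0, 0, 0], [0, 0, 0], [0, 0, 0], [0, 0, 0], [0, 0, 0], [0, 0, 0], [0, 0, 0], [0, 0, 0], [0, 0, 0], [0, 0, 0], [0, 0, 0], [0, 0, 0], [0, 0, 0], [0, 0, 0], [0, 0, 8], [0, 0, 0], [0, 0, 0]]' --grip '[0, 0, 0, 0, 0, 0, 0, 0, 0, 0, 0, 0, 0, 0, 0, 0, 0, 0, 0, 0]'

```text
clock: 26.55
tool_pos: [0.5485, 0.3767, 0.2269]
eef_rot: [0.749, 0.663, 0.0, 0.0]
contact_force: [-0.0, 0.1, -0.3]
opening: 0.573
finger_force: 10.0
```

```bash
python3 - <<'E'
from h import *
p,M,y,s=pose(); print(p,y,s["opening"],s["q"])
d=np.array([.5487,.3775])-p[:2]; print("tool dx dy",M[:2,:2].T@d)
E
```

```text
[0.54854508 0.3767175  0.22690897] -7.000244403523906 0.573158300239321 [-0.79524774  0.84404581  0.24235715  1.51549335 -0.2493869   0.81218373
 -0.58123103]
tool dx dy [7.95544501e-04 5.83957388e-05]
```

Request:
play_rows --translation '[[0.001, 0, 0.03], [0, 0, 0.035], [0, 0, 0.03], [0, 0, 0.016], [0, 0, 0.008], [0, 0, 0.004], [0, 0, 0.002], [0, 0, 0], [0, 0, 0]]' --delta_rot '[[0, 0, 0], [0, 0, 0], [0, 0, 0], [0, 0, 0], [0, 0, 0], [0, 0, 0], [0, 0, 0], [0, 0, 0], [0, 0, 0]]' --grip '[0, 0, 0, 0, 0, 0, 0, 0, 0]'

```text
clock: 27.68
tool_pos: [0.5489, 0.3786, 0.102]
eef_rot: [0.749, 0.662, 0.001, 0.0]
contact_force: [0.9, -0.7, 1.5]
opening: 0.572
finger_force: 10.0
```

Request:
play_rows --translation '[[0, 0, 0.001], [0, 0, 0], [0, 0, 0], [0, 0, 0], [0, 0, 0], [0, 0, -0.03], [0, 0, -0.05], [0, 0, -0.06], [0, 0, 0]]' --delta_rot '[[0, 0, 0], [0, 0, 0], [0, 0, 0], [0, 0, 0], [0, 0, 0], [0, 0, 0], [0, 0, 0], [0, 0, 0], [0, 0, 0]]' --grip '[0, 0.45, 0.45, 0.45, 0.45, 0.45, 0.45, 0.45, 0.45]'

```text
clock: 28.8
tool_pos: [0.5512, 0.3796, 0.2457]
eef_rot: [0.749, 0.662, 0.005, 0.001]
contact_force: [-0.2, -0.2, 0.1]
opening: 0.729
finger_force: 0.0
```

Request:
play_rows --translation '[[-0.03, 0.004, 0], [-0.054, 0.0064, 0], [-0.054, 0.0064, 0], [-0.054, 0.0064, 0], [-0.054, 0.0064, 0], [-0.054, 0.0064, 0], [-0.054, 0.0064, 0], [-0.054, 0.0064, 0], [-0.054, 0.0064, 0], [-0.054, 0.0064, 0], [-0.054, 0.0064, 0], [-0.054, 0.0064, 0], [-0.054, 0.0064, 0], [-0.04, 0.005, 0], [-0.018, 0.002, 0], [0, 0, 0], [0, 0, 0], [0, 0, 0]]' --delta_rot '[[0, 0, 0], [0, 0, 0], [0, 0, 0], [0, 0, 0], [0, 0, 0], [0, 0, 0], [0, 0, 0], [0, 0, 0], [0, 0, 0], [0, 0, 0], [0, 0, 0], [0, 0, 0], [0, 0, 0], [0, 0, 0], [0, 0, 0], [0, 0, 0], [0, 0, 0], [0, 0, 0]]' --grip '[0.4, 0.4, 0.4, 0.4, 0.4, 0.4, 0.4, 0.4, 0.4, 0.4, 0.3, 0.3, 0.3, 0.3, 0.3, 0.3, 0.3, 0.3]'

```text
clock: 31.05
tool_pos: [0.5457, -0.3605, 0.2402]
eef_rot: [0.748, 0.663, 0.001, -0.001]
contact_force: [0.1, 0.3, 0.9]
opening: 0.654
finger_force: 0.0
```

```bash
python3 - <<'E'
from h import *
from scipy.optimize import least_squares
p,M,y,s=pose(); print(p,y,s["opening"],s["q"])
C=cal("wrist"); im=r.snapshot("wrist")
cv2.polylines(im,[disc(C,(.5463,-.363),.02,.08).round().astype(np.int32)],True,(0,0,255),1)
d=np.array([.5463,-.363])-p[:2]; print("tool dx dy",M[:2,:2].T@d)
top=r.snapshot("top")
cv2.imwrite("pics/w9.png",np.hstack([im[100:400,100:540],cv2.copyMakeBorder(cv2.resize(top[120:230,160:330],(340,220)),0,80,0,0,cv2.BORDER_CONSTANT)]))
E
```

```text
[ 0.54571935 -0.36052925  0.24015762] -6.9099575323201865 0.6536398425458716 [ 0.46728417  0.80075478  0.08863222  1.53825048 -0.09010155  0.80729273
  0.47090357]
tool dx dy [-0.00238295  0.00087369]
```

View pics/w9.png

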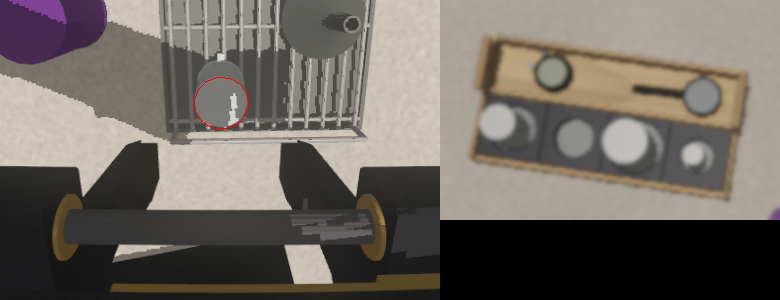

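Circle matches the medium top at (221,103). Grasping it.

Request:
play_rows --translation '[[-0.002, 0.001, 0.03], [0, 0, 0.04], [0, 0, 0.04], [0, 0, 0.017], [0, 0, 0.008], [0, 0, 0], [0, 0, 0], [0, 0, 0], [0, 0, 0], [0, 0, 0], [0, 0, 0], [0, 0, 0], [0, 0, 0], [0, 0, -0.006], [0, 0, 0], [0, 0, 0]]' --delta_rot '[[0, 0, 0], [0, 0, 0], [0, 0, 0], [0, 0, 0], [0, 0, 0], [0, 0, 0], [0, 0, 0], [0, 0, 0], [0, 0, 0], [0, 0, 0], [0, 0, 0], [0, 0, 0], [0, 0, 0], [0, 0, 0], [0, 0, 0], [0, 0, 0]]' --grip '[0.3, 0.3, 0.3, 0.3, 0.3, 0.3, 0.3, -0.3, -0.3, -0.3, -0.3, -0.3, -0.3, -0.3, -0.3, -0.3]'

```text
clock: 33.15
tool_pos: [0.5454, -0.3648, 0.1109]
eef_rot: [0.749, 0.662, -0.0, -0.0]
contact_force: [-0.6, -0.2, -0.7]
opening: 0.479
finger_force: 10.0
```

Request:
play_rows --translation '[[0, 0, -0.02], [0, 0, -0.035], [0, 0, -0.04], [0, 0, -0.025], [0.025, -0.0035, 0], [0.05, -0.007, 0], [0.055, -0.0076, 0], [0.055, -0.0076, 0], [0.055, -0.0076, 0], [0.055, -0.0076, 0], [0.055, -0.0076, 0], [0.055, -0.0076, 0], [0.055, -0.0076, 0], [0.055, -0.0076, 0], [0.055, -0.0076, 0], [0.05, -0.007, 0], [0.025, -0.0035, 0], [0, 0, 0], [0, 0, 0], [0, 0, 0]]' --delta_rot '[[0, 0, 0], [0, 0, 0], [0, 0, 0], [0, 0, 0], [0, 0, 0], [0, 0, 0], [0, 0, 0], [0, 0, 0], [0, 0, 0], [0, 0, 0], [0, 0, 0], [0, 0, 0], [0, 0, 0], [0, 0, 0], [0, 0, 0], [0, 0, 0], [0, 0, 0], [0, 0, 0], [0, 0, 0], [0, 0, 0]]' --grip '[-0.3, -0.3, -0.3, -0.3, -0.3, -0.3, -0.3, -0.3, -0.3, -0.3, -0.3, -0.3, -0.3, -0.3, -0.3, -0.3, -0.3, -0.3, -0.3, -0.3]'

```text
clock: 35.65
tool_pos: [0.537, 0.2838, 0.2317]
eef_rot: [0.75, 0.661, -0.0, 0.0]
contact_force: [0.7, 0.5, -0.6]
opening: 0.479
finger_force: 10.0
```

```bash
python3 - <<'E'
from h import *
p,M,y,s=pose(); print(p,y,s["opening"])
d=np.array([.5353,.2866])-p[:2]; print("tool dx dy",M[:2,:2].T@d)
C=cal("wrist"); im=r.snapshot("wrist")
for c,D,z in [((.5487,.3775),.05,.083),((.5353,.2866),.057,.023),(p[:2],.04,p[2]-.085+.06),(p[:2],.043,p[2]-.085)]:
    cv2.polylines(im,[disc(C,c,D/2,z).round().astype(np.int32)],True,(0,0,255),1)
cv2.imwrite("pics/w10.png",im)
E
```

```text
[0.53697596 0.28381671 0.23167067] -7.255079521938836 0.4789892800739641
tool dx dy [ 0.00254935 -0.00201403]
```

View pics/w10.png

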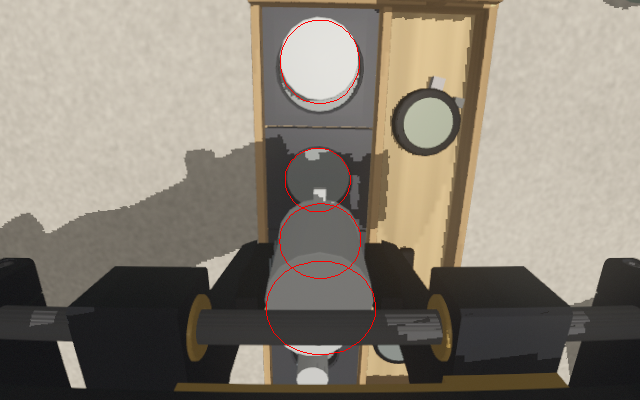

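The large beaker sits on its predicted circle (320,60), and the medium beaker lines up with its own recess outline. Lowering.

Request:
play_rows --translation '[[0.0015, -0.002, 0.03], [0, 0, 0.035], [0, 0, 0.035], [0, 0, 0.018], [0, 0, 0.009], [0, 0, 0.004], [0, 0, 0.003], [0, 0, 0.001], [0, 0, 0]]' --delta_rot '[[0, 0, 0], [0, 0, 0], [0, 0, 0], [0, 0, 0], [0, 0, 0], [0, 0, 0], [0, 0, 0], [0, 0, 0], [0, 0, 0]]' --grip '[-0.3, -0.3, -0.3, -0.3, -0.3, -0.3, -0.3, -0.3, -0.3]'

```text
clock: 36.83
tool_pos: [0.535, 0.2881, 0.0968]
eef_rot: [0.749, 0.662, 0.001, 0.0]
contact_force: [0.4, -0.5, 1.1]
opening: 0.48
finger_force: 10.0
```

Request:
play_rows --translation '[[0, 0, 0.001], [0, 0, 0], [0, 0, 0], [0, 0, 0], [0, 0, 0], [0, 0, -0.03], [0, 0, -0.05], [0, 0, -0.06], [0, 0, -0.06], [-0.05, 0, -0.02], [-0.05, 0, 0], [-0.03, 0, 0], [0, 0, 0], [0, 0, 0], [0, 0, 0]]' --delta_rot '[[0, 0, 0], [0, 0, 0], [0, 0, 0], [0, 0, 0], [0, 0, 0], [0, 0, 0], [0, 0, 0], [0, 0, 0], [0, 0, 0], [0, 0, 0], [0, 0, 0], [0, 0, 0], [0, 0, 0], [0, 0, 0], [0, 0, 0]]' --grip '[-0.3, 0.2, 0.2, 0.2, 0.2, 0.2, 0.2, 0.2, 0.2, 0.2, 0.2, 0.2, 0.2, 0.2, 0.2]'

```text
clock: 38.7
tool_pos: [0.5186, 0.1606, 0.315]
eef_rot: [0.749, 0.663, 0.0, -0.0]
contact_force: [1.0, 0.9, -0.7]
opening: 0.597
finger_force: 0.0
```

```bash
python3 - <<'E'
from h import *
p,M,y,s=pose(); print(p,y,s["opening"],s["clock"])
C=cal("wrist"); im=r.snapshot("wrist")
for c,D,h in [((.5084,.1048),.03,.05),((.5218,.1957),.062,.086),((.5353,.2866),.04,.06),((.5487,.3775),.05,.072)]:
    cv2.polylines(im,[disc(C,c,D/2,h+.011).round().astype(np.int32)],True,(0,0,255),1)
cv2.imwrite("pics/w11.png",im)
E
```

```text
[0.51861655 0.16063511 0.31496095] -6.922349700007057 0.5974949035426604 38.7
```

View pics/w11.png

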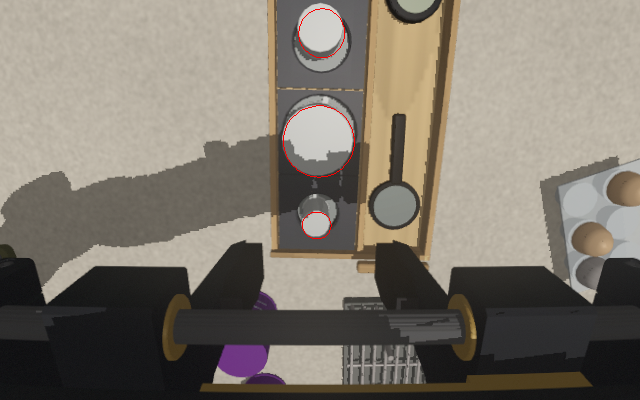

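The largest and small tops lie on their circles. The medium top (322,27) is about 6 px off, so I'm measuring it.

```bash
python3 - <<'E'
from h import *
from scipy.optimize import least_squares
C=cal("wrist"); im=r.snapshot("wrist"); g=im.min(2)
for n,c,D,h in [("small",(.5084,.1048),.03,.05),("medium",(.5353,.2866),.04,.06)]:
    u=project(C,[*c,h+.011])[0].round().astype(int); v=np.median(g[u[1]-5:u[1]+6,u[0]-5:u[0]+6])
    _,l=cv2.connectedComponents((g>v-15).astype(np.uint8)); m=l==l[u[1],u[0]]
    ct=max(cv2.findContours(m.astype(np.uint8),cv2.RETR_EXTERNAL,cv2.CHAIN_APPROX_NONE)[0],key=len)[:,0]
    P=onplane(C,ct,h+.011)[:,:2]
    q=least_squares(lambda x:np.linalg.norm(P-x[:2],axis=1)-x[2],[*c,D/2],loss="soft_l1",f_scale=.001).x
    print(n,v,m.sum(),q.round(4),"off mm",((q[:2]-c)*1e3).round(1), "ext",np.ptp(ct,0))
for cam,box in(("wrist",None),("scene",None)):
    if cam=="scene":
        I=r.snapshot("scene"); b=cv2.resize(I[190:310,320:520],(640,384))
    else: a=cv2.resize(im[0:100,250:410],(640,400))
cv2.imwrite("pics/w12.png",cv2.resize(np.vstack([a,b]),(480,588)))
E
```

```text
small 189.0 497 [0.5076 0.1065 0.0132] off mm [-0.8  1.7] ext [26 24]
medium 205.0 1615 [0.5348 0.2915 0.0187] off mm [-0.5  4.9] ext [44 47]
```

View pics/w12.png

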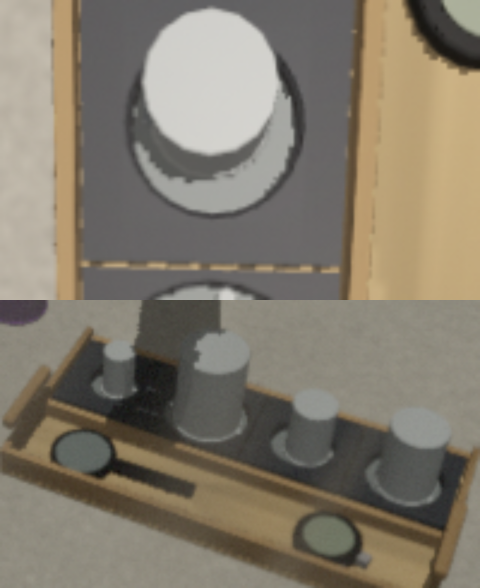

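All four stand upright inside their recesses. The play in the recess (at most 7 mm) keeps the medium one's offset of about 5 mm within tolerance. Handing in.

```bash
python3 -c "
from plant import r
print(r.finish_job())"
```

```text
the job is handed in; nothing more can be done
None
```

The job is handed in at about 39 s of the 112 s allowed: all four beakers stand mouth down in their own recesses (the medium one about 5 mm off centre), and the arm never touched the funnel or jug. The judge's result was not shown.

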